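# Pin the cover, then fish the ruler out of its box

## Task

The ruler lies in the wooden ruler box, partly under the fixed lid, and it is longer than the opening. First lock the sliding cover open, so that it cannot shut on anyone's fingers: take the wooden stop pin from its stand and push it fully home in the hole in the box's rim, and let go of it. Then grip the ruler by its rib, bring it out tilted through the opening, and finish while holding it still in the air, all of it well clear above the box (a few centimetres or more) and touching nothing but the gripper; leave the pin in, the cover open and the other things on the desk where they are.

Things in the scene. Friction and masses are not known exactly. Their poses are not given: they have to be found in the camera images.
- box: Wooden ruler box, fixed. Origin: on the desk under the middle of the inside; z up, y along the box, x across (yaw 0: +x away from the robot). Inside (mm): x -70 to 70, y -175 to 175, floor at z 5. Rim at z 60; outside x -104 to 82, y -183 to 183. Along both long sides a 4 mm wide lip on the rim's outer edge rises to z 68. The half y > 0 is the opening (140 x 175); a lid covers the half y < 0.
- pin_hole (a point): Centre of the mouth of the stop-pin hole, on top of the box's 34 mm wide rail on its -x side (box frame x -85, y +26, z 60 mm). Round, upright, 10 mm wide, 40 mm deep. Axes as the box's.
- lid_edge (a point): Middle of the top edge, at the opening, of the fixed lid (5 mm thick, z 55 to 60, over all of the half y < 0): box frame (0, 0, 60 mm). Axes as the box's.
- cover (a joint): Sliding cover of the box, a 175 x 183 x 6 mm plywood board with a low cross bar (to z 73 mm), resting on the rims; it slides along the box's -y as the value grows: 0 m is shut, 0.18 is its stop (fully open, lying on the fixed lid). It starts open at 0.172 to 0.180, held by light friction only (about 1 N).
- cover_edge (a point): Middle of the top edge of the sliding cover at the opening (box frame x -11, z 66 mm; y is 183 mm minus the cover's value, so +3 to +11 mm when open).
- ruler: Wooden ruler, 240 mm long (y), 30 wide (x), 6 thick, about 60 g. Origin: centre of its underside; z up. A rib stands on it: 14 mm wide (x), 60 long (y -15 to +45), z 6 to 20. It lies flat on the box's floor, along the box within 4 degrees, its middle 40 to 47 mm into the opening from the lid's edge, so its -y end is about 75 mm under the lid.
- ruler_rib (a point): Middle of the ruler's rib (ruler frame y +15, z 13 mm), the place to grip across x. Axes as the ruler's.
- ruler_high (a point): The ruler's +y end (ruler frame y +120, z 3 mm), in the opening at the start.
- ruler_low (a point): The ruler's -y end (ruler frame y -120, z 3 mm), under the fixed lid at the start.
- pin: Wooden stop pin, upright, 56 mm long: shank 8 mm thick, 30 long, tapered to 5 at the tip; above its shoulder a round head 16 mm thick, 26 long. Origin: centre of the tip; z up the pin. It starts in the stand, shoulder on the stand's top; home in the box its shoulder is on the rail, the tip 30 mm below the mouth.
- pin_tip (a point): The tip end of the stop pin (same point as the pin's origin).
- stand: Wooden pin stand, fixed, a block 70 x 70 x 45 mm with an 11 mm hole in its middle, 40 deep. Origin: centre of its underside.
- cup: Round white ceramic pencil cup, 78 mm wide, 95 high, with three pencils up to 170 mm high. Leave alone. Origin under its centre.
- stapler: Purple plastic stapler, 130 mm long (y), 34 wide, 60 high. Leave alone. Origin under its centre.
- punch: Small steel hole punch, 95 x 110 mm, 65 high. Leave alone. Origin under its centre.
- jar: Clear glass jar with a twist cap, 72 mm wide, 100 high. Leave alone. Origin under its centre.
- eraser: Rubber eraser, 22 x 50 x 13 mm. Leave alone. Origin under its centre.
- sharpener: Metal pencil sharpener, 26 x 18 x 14 mm. Leave alone. Origin under its centre.
Things that resemble listed ones, but are neither listed nor needed, are in the scene too. Of the things like the ruler, leave any that is red; of the rest the larger one is meant.

How it is judged:
On the way, in this order (a step that is already met when the one before it is completed fails the run):
1. the stop pin is fully home in the box's hole and let go (horizontal distance between pin_tip and pin_hole below 0.004 m and z of pin_tip in the frame of pin_hole below -0.026 m and angle between pin's own z axis and vertical below 0.12 rad and contact force between the fingers and pin below 0.1 N and height (world z) of ruler_high below 0.03 m), for 0.2 s.
2. the gripped ruler leans through the opening: its high end is out above the box, its low end still inside (z of ruler_high in the frame of box above 0.07 m and z of ruler_low in the frame of box below 0.06 m and contact force between the fingers and ruler above 1 N), for 0.1 s.
At the end, for the whole second after the job is handed in: Pin in the hole (within 4 mm of its axis, over 26 mm deep, under 7 deg of tilt), not held; cover at 0.15 or more; ruler held (over 1 N), under 30 mm/s, ends and middle over 95 mm above the desk (27 mm above the box), touching neither box nor any other thing (horizontal distance between pin_tip and pin_hole below 0.004 m and z of pin_tip in the frame of pin_hole below -0.026 m and angle between pin's own z axis and vertical below 0.12 rad and contact force between each of the fingers, ruler and pin below 0.1 N and value of joint cover above 0.15 m and height (world z) of each of ruler_high, ruler_low, ruler above 0.095 m and contact force between the fingers and ruler above 1 N and linear speed of ruler below 0.03 m/s and contact force between ruler and box below 0.1 N and contact force between ruler and stand below 0.1 N and contact force between ruler and cup below 0.1 N and contact force between ruler and stapler below 0.1 N and contact force between ruler and punch below 0.1 N and contact force between ruler and jar below 0.1 N and contact force between ruler and eraser below 0.1 N and contact force between ruler and sharpener below 0.1 N); the arm keeps its last pose, push and grip.
It fails at once if the cover slides shut (below 0.14) (value of joint cover below 0.14 m).
It fails at once if a thing to be left alone (cup, stapler, punch, jar, eraser, sharpener) is moved by more than 30 mm (distance of any of cup, stapler, punch, jar, eraser, sharpener from where it was at the start of the episode above 0.03 m).
It also fails if it takes over 51 s, if anything falls off the work surface, if the arm or the gripper's body presses on something with over 40 N, if the wrist force passes 120 N, or if a joint passes its speed limit or range.

## Robot

A 6-joint arm with a two-finger parallel gripper is mounted at the origin on the work surface. World frame = base frame: x ahead of the robot, y to its left, z up, the work surface at z = 0. Lengths are in m, angles in rad, forces in N, time in s.
With the tool pointing down it reaches from about 0.275 to 0.825 m from the base axis. Payload 4.9 kg.
Tool frame: the origin (TCP) lies between the finger pads; the fingertips stand 25 mm ahead of it and the grasp point (between the pads) lies 6 mm ahead of it; z points along the fingers, y is the line along which they close (so a half turn about z gives the same grasp; the last joint's range is limited). The gripper opens to 85 mm and grips with 20 to 120 N. Pads are 22 mm wide; open, the fingers measure 114 mm over their backs; the gripper's body (76 mm by 85 mm) begins 54 mm behind the grasp point. The pads swing forward as they close: fully open they stand 13 mm farther back than shut.
Start: joints at [1.18, 0.326, -0.193, 1.052, 0, 1.437], TCP at [0.14, 0.532, 0.256] pointing down, gripper open.
Joint ranges: [-2.65, 2.65], [-0.97, 1.79], [-1.3, 1.35], [-1.93, 2.1], [-1.47, 1.37], [-3.14, 3.14]. Speed limits (rad/s): [2.57, 2.57, 3.14, 3.14, 3.14, 3.14].

## Interface

Orientations are given as a rotation vector (axis times angle).
In Python, from workcell import bot gives the robot as it stands.
- The arm moves only by the shell command python3 -m jog 'ROWS' [FORCE]. ROWS is JSON, a list of rows, each an object with "dp": the shift along the tool's x, y, z in mm, a list of three; "angular": the turn, a rotation vector about the tool's x, y, z in rad, a list of three; "jaw": the finger opening in mm, from 0 to 85.4. A call has 1 to 10 rows; each row shifts and turns the commanded pose from where the row before left it, along the tool's axes as they then stand; what a row does not reach is not made up. A row lasts 1/12 s, in which the tool goes at most 41.7 mm and 7.16 degrees, less where a joint would pass 70% of its speed; a pose out of reach is approached as far as the arm can. A call with a gripper value outside its range is refused whole. The fingers move at their own pace and stop on an object; FORCE is the grip in N (left out, the last holds). Time passes only in rows, so rows that do not move let the fingers close. It gives the time, the measured TCP pose, the force, the opening and the grip force at its end, in the units of the state.
- bot.read_state(): the state, without advancing time (a new reading comes with each control period).
- bot.capture(name): name is "scene" or "top" or "wrist"; returns a dict with "color" (480x640x3 uint8, red, green, blue), "vertical_fov" (degrees; the focal length in pixels is half the picture's height over the tangent of half this angle, whatever the lens; pixels are square), "cx", "cy" (the principal point, pixels), "view" (4x4, takes a point from world to camera coordinates). Camera axes: x right, y down, z forward; pixel columns grow to the right and rows downward; lengths in m; the calibration is good to about 2 mm. The wrist camera is an equidistant fisheye: a pixel r from the principal point sees the ray r / f radians off the axis. A picture is of the moment at which its call begins. There is no depth.
- bot.finish_job(): hands the job in; it is judged then, once.
The state is a dict: "t": time; "joint_positions": joint angles; "joint_velocities": joint speeds; "joint_torque": joint torques, N m; "tcp_pos": TCP position; "eef_rot": TCP orientation; "force": force on the tool from outside, world axes, zero at the start; "ft_torque": the same for the moment, N m; "grip_width": opening from 0.0 (shut) to 1.0 (fully open); "finger_force": force on a finger pad.
Only numpy, scipy, OpenCV 4.12 (cv2) and the standard library are available. Lean on these libraries where they do the work, as an engineer would, in place of code of your own. Each camera call takes 0.05 s, during which the arm holds its last target. There are 200 camera calls.

## Working session

There is one attempt and no reset: what is moved stays moved. The work goes in short steps, Python scripts to look and compute and a shell command to move; the robot and the scene stay as the last step left them, time stands still between calls to the robot, and variables do not carry over. Pictures are saved under pics/ and viewed, at most 10 in all, crops included, and the job is handed in when it is done.

```bash
mkdir -p pics
cat > h.py <<'E'
import numpy as np, cv2
from workcell import bot
def f_of(c): return c["color"].shape[0]/2/np.tan(np.radians(c["vertical_fov"])/2)
def ray(c,u,v,fish=False):
    f=f_of(c); x,y=(u-c["cx"])/f,(v-c["cy"])/f
    if fish:
        r=np.hypot(x,y)+1e-12; d=np.array([x/r*np.sin(r),y/r*np.sin(r),np.cos(r)])
    else: d=np.array([x,y,1.])
    V=np.array(c["view"]); R=V[:3,:3]; return -R.T@V[:3,3], R.T@d
def atz(c,u,v,z,fish=False):
    o,d=ray(c,u,v,fish); return o+d*(z-o[2])/d[2]
def proj(c,P,fish=False):
    V=np.array(c["view"]); p=V[:3,:3]@np.array(P)+V[:3,3]; f=f_of(c)
    if fish:
        r=np.hypot(p[0],p[1])+1e-12; a=np.arctan2(r,p[2]); return np.array([c["cx"]+f*a*p[0]/r,c["cy"]+f*a*p[1]/r])
    return np.array([c["cx"]+f*p[0]/p[2],c["cy"]+f*p[1]/p[2]])
def save(c,n,crop=None,k=1):
    im=c["color"][:,:,::-1]
    if crop: x0,y0,x1,y1=crop; im=im[y0:y1,x0:x1]
    cv2.imwrite("pics/"+n,cv2.resize(im,None,fx=k,fy=k,interpolation=cv2.INTER_CUBIC))
E
python3 - <<'E'
from h import *
import pickle
for n in ["top","scene","wrist"]:
    c=bot.capture(n); pickle.dump(c,open(n+".pkl","wb")); save(c,n+"0.png"); o,d=ray(c,320,240); print(n,o,d,c["vertical_fov"])
print(bot.read_state())
E
```

```text
top [0.40889931 0.06558717 0.98935121] [ 0.15938867 -0.02011262 -0.9870288 ] 56.83211656036861
scene [1.09894675 0.57010673 0.74081461] [-0.52905166 -0.52343509 -0.66796061] 53.84138153284718
wrist [0.0768247  0.54832991 0.37288999] [ 0.24571141 -0.07714994 -0.96633442] 65.70646984690485
{'t': 0.15, 'joint_positions': array([ 1.17978633e+00,  3.26777717e-01, -1.93368971e-01,  1.05201398e+00,
        3.98318987e-06,  1.43659332e+00]), 'joint_velocities': array([ 0.00019263, -0.00294528,  0.00390032,  0.00151991,  0.00024716,
       -0.00274965]), 'joint_torque': array([-2.92075438e-04, -4.43705285e+01,  2.62664384e+01,  1.05068187e-02,
       -1.80400712e-04, -5.48208178e-06]), 'tcp_pos': array([0.13952344, 0.53157195, 0.25567386]), 'eef_rot': array([-4.02237976e-01, -3.11537402e+00,  2.06777499e-03]), 'force': array([-1.01160468, -0.03606711, -0.58616622]), 'ft_torque': array([-0.01904818, -0.04440041,  0.01162472]), 'finger_force': 0.0, 'grip_width': 1.000287214106306}
```

View pics/top0.png

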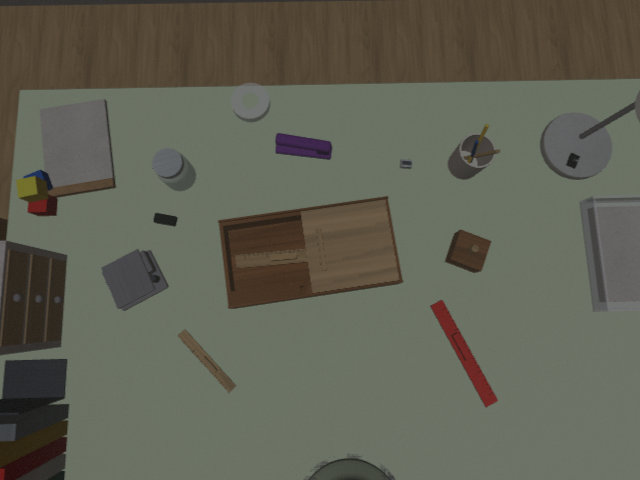

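View pics/scene0.png

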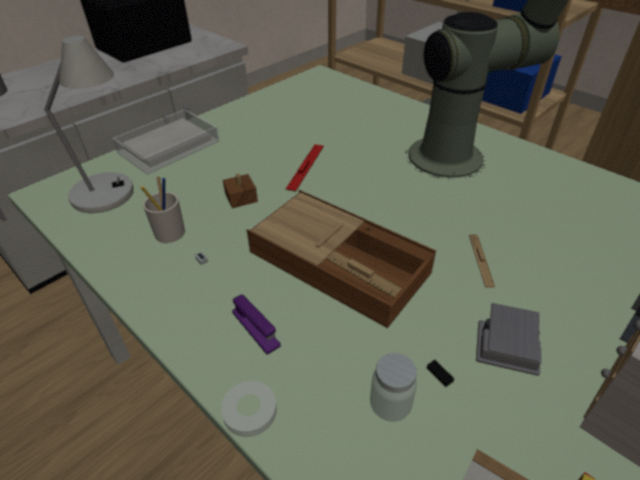

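Top picture: the box spans (220..400, 198..307), with its open half on the left. The pin stand is at (469,250) and the hole is near (303,287). There are three ruler-like things: the wooden one in the box (272,257), a red one (464,353) and a small wooden one (207,360). The one in the box is meant: it isn't red, it's larger than the loose wooden one, and it lies partly under the lid. A crop should confirm that.

Run:
```python
from h import *
import pickle
c=pickle.load(open("top.pkl","rb"))
im=c["color"][:,:,::-1]
a=cv2.resize(im[190:315,212:412],None,fx=4,fy=4,interpolation=cv2.INTER_CUBIC)
b=cv2.resize(im[225:275,440:500],None,fx=2,fy=2,interpolation=cv2.INTER_CUBIC)
b=cv2.resize(im[225:275,440:500],(120,100),interpolation=cv2.INTER_CUBIC)
o=cv2.convertScaleAbs(a,alpha=1.7)
cv2.imwrite("pics/box1.png",o)
s=pickle.load(open("scene.pkl","rb"))["color"][:,:,::-1]
st=cv2.resize(im[225:275,440:500],None,fx=6,fy=6,interpolation=cv2.INTER_CUBIC)
ss=cv2.resize(s[165:215,210:270],None,fx=6,fy=6,interpolation=cv2.INTER_CUBIC)
cv2.imwrite("pics/stand1.png",cv2.convertScaleAbs(np.hstack([st,ss]),alpha=1.7))
```

```text
(no output)
```

View pics/box1.png

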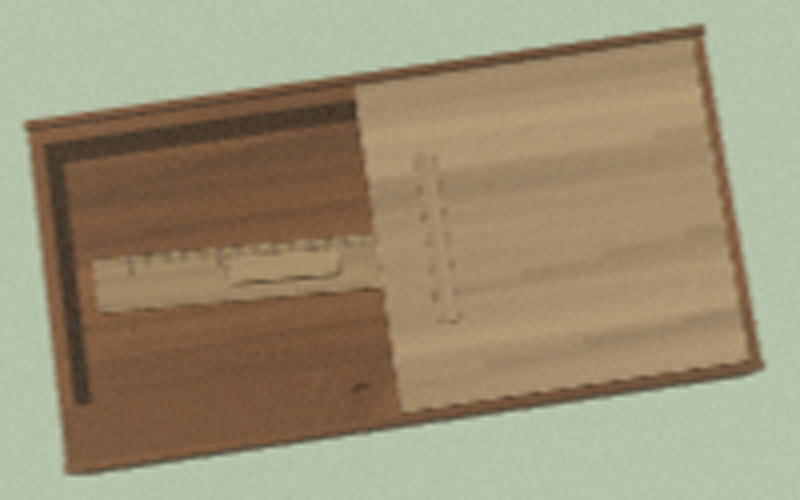

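View pics/stand1.png

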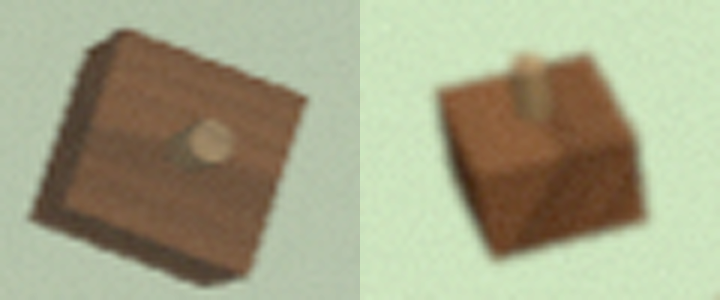

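The box crop shows the ruler at (93..383, 236..312) with its rib at (232..340, 250..285). It's wooden and runs under the lid, so it's the one meant. The hole is at (361,388), and the box corners are (27,124), (68,472), (762,368) and (703,30). In the stand crop, the top corners are (127,28), (308,98), (248,278) and (65,207), with the pin head at (211,141). In the scene view the head is at (170,62) in the right half.

Run:
```python
from h import *
import pickle
from scipy.optimize import least_squares
c=pickle.load(open("top.pkl","rb"));s=pickle.load(open("scene.pkl","rb"))
B=lambda u,v:(212+(u+.5)/4-.5,190+(v+.5)/4-.5)
S=lambda u,v:(440+(u+.5)/6-.5,225+(v+.5)/6-.5)
img=[B(27,124),B(68,472),B(762,368),B(703,30)]
box=[(82,183,68),(-104,183,68),(-104,-183,68),(82,-183,68)]
def w(p,q): 
    C,s_=np.cos(p[2]),np.sin(p[2]); return np.array([p[0]+(C*q[0]-s_*q[1])/1e3,p[1]+(s_*q[0]+C*q[1])/1e3,q[2]/1e3])
r=least_squares(lambda p:np.concatenate([proj(c,w(p,q))-np.array(i) for i,q in zip(img,box)]),[.42,.1,0])
p=r.x; print("box",p,r.fun.round(2))
print("hole fit",w(p,(-85,26,60)),"seen",atz(c,*B(361,388),.06), "scene px", proj(s,w(p,(-85,26,60))))
E1,E2=atz(c,*B(93,262),.011),atz(c,*B(100,312),.011); print("ruler end w",np.linalg.norm(E1-E2),(E1+E2)/2)
rib=[atz(c,*B(*q),.025) for q in [(232,255),(340,250),(338,277),(234,284)]]; print("rib",np.array(rib).round(4),np.mean(rib,0))
d=(E1+E2)/2-np.mean(rib,0);print("end-rib",np.linalg.norm(d[:2])," ruler yaw",np.degrees(np.arctan2(-d[0],d[1])))
i=[atz(c,*S(*q),.045) for q in [(127,28),(308,98),(248,278),(65,207)]]
print("stand",np.mean(i,0),np.linalg.norm(i[0]-i[1]),"pin",atz(c,*S(211,141),.071),"scene pin",atz(s,210+170.5/6-.5,165+62.5/6-.5,.071))
d=i[0]-i[1];print("stand yaw",np.degrees(np.arctan2(d[1],d[0])))
for q in box: print(proj(s,w(p,q)).round(0))
```

```text
box [0.54597725 0.07048964 0.12009815] [-0.71 -0.46 -0.99  0.64  1.16  0.61  0.57 -0.99]
hole fit [0.45847447 0.08611854 0.06      ] seen [0.46144105 0.08711472 0.06      ] scene px [367.81560344 228.02284142]
ruler end w 0.028178587347893407 [0.52361227 0.23329007 0.011     ]
rib [[0.5377 0.157  0.025 ]
 [0.539  0.0979 0.025 ]
 [0.5241 0.0992 0.025 ]
 [0.5217 0.156  0.025 ]] [0.53062412 0.12753606 0.025     ]
end-rib 0.1059862052426066  ruler yaw 3.7933503580836674
stand [ 0.53168445 -0.27824079  0.045     ] 0.06912851081133779 pin [ 0.53203422 -0.27752822  0.071     ] scene pin [ 0.53396609 -0.27514356  0.071     ]
stand yaw 66.7845506315873
[390. 305.]
[437. 249.]
[300. 188.]
[246. 228.]
```

```bash
cat >> h.py <<'E'
from scipy.spatial.transform import Rotation as Rn
def go(P,yaw=None):
    """print remaining shift in present tool axes (mm) and turn about tool axes; yaw=angle of tool y in world, tool down"""
    s=bot.read_state(); R=Rn.from_rotvec(s["eef_rot"]); M=R.as_matrix()
    print("t",round(s["t"],2),"tcp",s["tcp_pos"].round(4),"F",s["force"].round(1),"grip",round(s["grip_width"],3),round(s["finger_force"],1),"j",s["joint_positions"].round(2))
    if P is not None: print("dp",(M.T@(np.array(P)-s["tcp_pos"])*1e3).round(1), "dist",np.linalg.norm(np.array(P)-s["tcp_pos"]).round(3))
    print("tool y yaw",np.arctan2(M[1,1],M[0,1]).round(4),"z",M[:,2].round(4))
    if yaw is not None:
        for a in (yaw,yaw+np.pi):
            y=np.array([np.cos(a),np.sin(a),0]); z=np.array([0,0,-1.]); T=np.column_stack([np.cross(y,z),y,z])
            print(" turn",(R.inv()*Rn.from_matrix(T)).as_rotvec().round(4))
E
python3 -c "
from h import *
go([.5325,-.277,.20],.12)"
```

```text
t 0.15 tcp [0.1395 0.5316 0.2557] F [-1.  -0.  -0.6] grip 1.0 0.0 j [ 1.18  0.33 -0.19  1.05  0.    1.44]
dp [-585.5 -682.2   56.5] dist 0.901
tool y yaw 1.314 z [-5.0e-04 -1.3e-03 -1.0e+00]
 turn [-1.300e-03  6.000e-04  1.194e+00]
 turn [-7.0000e-04 -1.4000e-03 -1.9476e+00]
```

```bash
r='{"dp":[-24.4,-28.4,0],"angular":[0,0,0],"jaw":85}'
python3 -m jog '[{"dp":[-24.4,-28.4,0],"angular":[0,0,0],"jaw":85},{"dp":[-24.4,-28.4,0],"angular":[0,0,0],"jaw":85},{"dp":[-24.4,-28.4,0],"angular":[0,0,0],"jaw":85},{"dp":[-24.4,-28.4,0],"angular":[0,0,0],"jaw":85},{"dp":[-24.4,-28.4,0],"angular":[0,0,0],"jaw":85},{"dp":[-24.4,-28.4,0],"angular":[0,0,0],"jaw":85},{"dp":[-24.4,-28.4,0],"angular":[0,0,0],"jaw":85},{"dp":[-24.4,-28.4,0],"angular":[0,0,0],"jaw":85},{"dp":[-24.4,-28.4,0],"angular":[0,0,0],"jaw":85},{"dp":[-24.4,-28.4,0],"angular":[0,0,0],"jaw":85}]' 30
python3 -m jog '[{"dp":[-24.4,-28.4,0],"angular":[0,0,0],"jaw":85},{"dp":[-24.4,-28.4,0],"angular":[0,0,0],"jaw":85},{"dp":[-24.4,-28.4,0],"angular":[0,0,0],"jaw":85},{"dp":[-24.4,-28.4,0],"angular":[0,0,0],"jaw":85},{"dp":[-24.4,-28.4,0],"angular":[0,0,0],"jaw":85},{"dp":[-24.4,-28.4,0],"angular":[0,0,0],"jaw":85},{"dp":[-24.4,-28.4,0],"angular":[0,0,0],"jaw":85},{"dp":[-24.4,-28.4,0],"angular":[0,0,0],"jaw":85},{"dp":[-24.4,-28.4,0],"angular":[0,0,0],"jaw":85},{"dp":[-24.4,-28.4,0],"angular":[0,0,0],"jaw":85}]'
python3 -m jog '[{"dp":[0,0,0],"angular":[0,0,0.119],"jaw":85},{"dp":[0,0,0],"angular":[0,0,0.119],"jaw":85},{"dp":[0,0,0],"angular":[0,0,0.119],"jaw":85},{"dp":[0,0,0],"angular":[0,0,0.119],"jaw":85},{"dp":[0,0,0],"angular":[0,0,0.119],"jaw":85},{"dp":[0,0,0],"angular":[0,0,0.119],"jaw":85},{"dp":[0,0,0],"angular":[0,0,0.119],"jaw":85},{"dp":[0,0,0],"angular":[0,0,0.119],"jaw":85},{"dp":[0,0,0],"angular":[0,0,0.119],"jaw":85},{"dp":[0,0,0],"angular":[0,0,0.119],"jaw":85}]'
python3 -c "
from h import *
go([.5325,-.277,.19],.12)"
```

```text
t: 0.98
tcp_pos: [0.3037, 0.1937, 0.2563]
eef_rot: [0.401, 3.116, 0.0]
force: [0.8, -0.1, 0.2]
grip_width: 0.996
finger_force: 0.0
t: 1.82
tcp_pos: [0.4677, -0.1432, 0.2561]
eef_rot: [-0.403, -3.115, -0.0]
force: [0.8, 0.2, 0.4]
grip_width: 0.992
finger_force: 0.0
t: 2.65
tcp_pos: [0.4672, -0.1412, 0.256]
eef_rot: [-2.086, -2.348, 0.0]
force: [0.1, -0.2, -1.2]
grip_width: 0.998
finger_force: 0.0
t 2.65 tcp [ 0.4672 -0.1412  0.256 ] F [ 0.1 -0.2 -1.2] grip 0.998 0.0 j [-0.44  0.21 -0.35  1.01 -0.    1.01]
dp [-142.5   48.9   65.9] dist 0.164
tool y yaw 0.1181 z [-6.e-04  3.e-04 -1.e+00]
 turn [-0.0006 -0.0003 -0.0019]
 turn [-5.0000e-04  9.0000e-04  3.1397e+00]
```

```bash
python3 -m jog '[{"dp":[-35.6,12.2,0],"angular":[0,0,0],"jaw":60},{"dp":[-35.6,12.2,10],"angular":[0,0,0],"jaw":60},{"dp":[-35.6,12.2,20],"angular":[0,0,0],"jaw":60},{"dp":[-35.6,12.2,20],"angular":[0,0,0],"jaw":60},{"dp":[0,0,16],"angular":[0,0,0],"jaw":60},{"dp":[0,0,0],"angular":[0,0,0],"jaw":60}]'
python3 - <<'E'
from h import *
go([.5325,-.277,.08],.12)
c=bot.capture("wrist"); print(proj(c,[.5325,-.277,.071],True)); save(c,"w1.png")
import pickle; pickle.dump(c,open("w1.pkl","wb"))
E
```

```text
t: 3.15
tcp_pos: [0.531, -0.2755, 0.1866]
eef_rot: [-2.078, -2.347, 0.001]
force: [-0.5, 0.5, -0.6]
grip_width: 0.706
finger_force: 0.0
t 3.15 tcp [ 0.531  -0.2755  0.1866] F [-0.5  0.5 -0.6] grip 0.706 0.0 j [-0.6   0.47 -0.16  0.95  0.    0.85]
dp [ -2.2   1.9 106.6] dist 0.107
tool y yaw 0.1218 z [-0.0057  0.004  -1.    ]
 turn [-0.0052 -0.0047  0.0017]
 turn [ 0.0073 -0.0082 -3.1398]
[326.75298328 248.03374627]
```

View pics/w1.png

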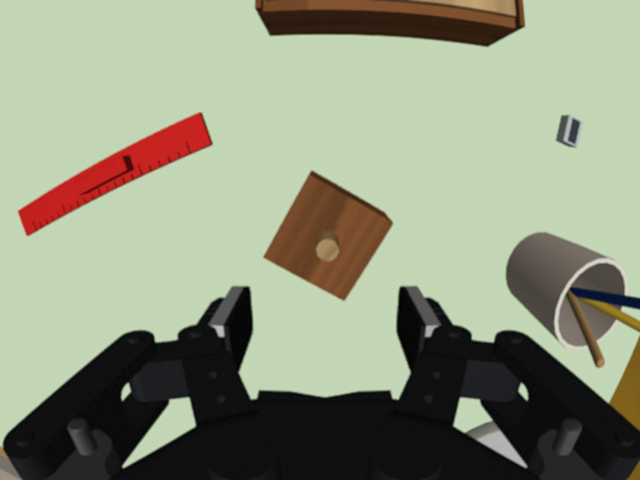

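The wrist view shows the pin head at (327,250), and I predicted (327,248). The position holds, so I'll descend and grip.

```bash
python3 -m jog '[{"dp":[-2,2,20],"angular":[0,0,0],"jaw":45},{"dp":[0,0,30],"angular":[0,0,0],"jaw":45},{"dp":[0,0,30],"angular":[0,0,0],"jaw":45},{"dp":[0,0,20],"angular":[0,0,0],"jaw":45},{"dp":[0,0,7],"angular":[0,0,0],"jaw":45},{"dp":[0,0,0],"angular":[0,0,0],"jaw":45}]' 40
python3 -c "
from h import *
go([.5325,-.277,.08],.12)"
```

```text
t: 3.7
tcp_pos: [0.534, -0.2753, 0.0837]
eef_rot: [-2.076, -2.354, 0.0]
force: [-1.1, -0.5, 0.6]
grip_width: 0.527
finger_force: 0.0
t 3.7 tcp [ 0.534  -0.2753  0.0837] F [-1.1 -0.5  0.6] grip 0.527 0.0 j [-0.6   0.58 -0.27  0.73  0.    0.85]
dp [-1.5 -1.7  3.7] dist 0.004
tool y yaw 0.1251 z [-0.0022  0.0016 -1.    ]
 turn [-0.002  -0.0019  0.0051]
 turn [ 3.0000e-03 -3.1000e-03 -3.1365e+00]
```

```bash
python3 -m jog '[{"dp":[-1.5,-1.5,3],"angular":[0,0,0.004],"jaw":45},{"dp":[0,0,0],"angular":[0,0,0],"jaw":8},{"dp":[0,0,0],"angular":[0,0,0],"jaw":8},{"dp":[0,0,0],"angular":[0,0,0],"jaw":8},{"dp":[0,0,0],"angular":[0,0,0],"jaw":8},{"dp":[0,0,0],"angular":[0,0,0],"jaw":8},{"dp":[0,0,0],"angular":[0,0,0],"jaw":8},{"dp":[0,0,0],"angular":[0,0,0],"jaw":8}]' 40
python3 -c "
from h import *
go([.5325,-.277,.08],.12)"
```

```text
t: 4.37
tcp_pos: [0.5345, -0.2792, 0.0829]
eef_rot: [2.083, 2.349, 0.0]
force: [-1.0, 1.0, 7.2]
grip_width: 0.163
finger_force: 39.0
t 4.37 tcp [ 0.5345 -0.2792  0.0829] F [-1.   1.   7.2] grip 0.163 39.0 j [-0.6   0.58 -0.27  0.72 -0.    0.85]
dp [ 2.4 -1.7  2.9] dist 0.004
tool y yaw 0.12 z [ 0.0021 -0.0016 -1.    ]
 turn [ 0.0019  0.0018 -0.    ]
 turn [ 2.9000e-03 -3.0000e-03  3.1415e+00]
```

```bash
python3 -m jog '[{"dp":[0,0,-10],"angular":[0,0,0],"jaw":8},{"dp":[0,0,-25],"angular":[0,0,0],"jaw":8},{"dp":[0,0,-35],"angular":[0,0,0],"jaw":8},{"dp":[0,0,-25],"angular":[0,0,0],"jaw":8},{"dp":[0,0,-5],"angular":[0,0,0],"jaw":8},{"dp":[0,0,0],"angular":[0,0,0],"jaw":8}]'
python3 - <<'E'
from h import *
go([.4595,.0865,.183],.12)
s=bot.read_state(); M=Rn.from_rotvec(s["eef_rot"]).as_matrix()
c=bot.capture("wrist"); t=s["tcp_pos"]
for n,d in [("TCP",0),("shoulder",38),("tip",68)]: print(n,proj(c,t+M[:,2]*d/1e3,True))
save(c,"w2.png",(250,150,450,300),4)
import pickle; pickle.dump((s,c),open("w2.pkl","wb"))
E
```

```text
t: 4.87
tcp_pos: [0.5351, -0.2795, 0.1843]
eef_rot: [2.081, 2.347, 0.001]
force: [0.3, -0.5, -0.6]
grip_width: 0.161
finger_force: 39.2
t 4.87 tcp [ 0.5351 -0.2795  0.1843] F [ 0.3 -0.5 -0.6] grip 0.161 39.2 j [-0.6   0.47 -0.16  0.93  0.    0.85]
dp [ 3.724e+02 -3.130e+01 -1.000e-01] dist 0.374
tool y yaw 0.12 z [ 0.0045 -0.003  -1.    ]
 turn [0.0041 0.0035 0.    ]
 turn [-0.0056  0.0065 -3.1416]
TCP [323.51849313 331.95114306]
shoulder [323.68939441 291.11751207]
tip [323.78246992 269.12385159]
```

View pics/w2.png

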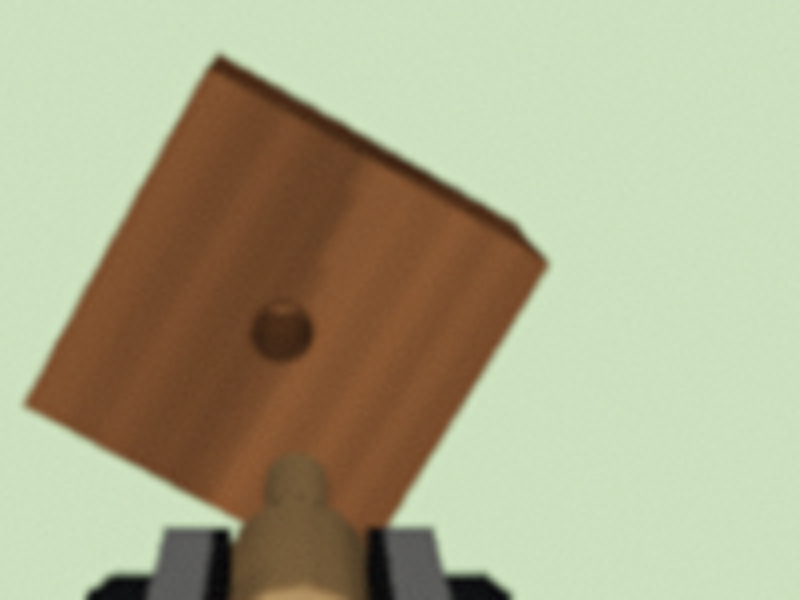

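The pin is held straight. Its tip is at crop (296,455), within 1 mm of the prediction. Next I'll carry it over the box.

```bash
python3 -m jog '[{"dp":[20,-1.7,0],"angular":[0,0,0],"jaw":8},{"dp":[41,-3.5,0],"angular":[0,0,0],"jaw":8},{"dp":[41,-3.5,0],"angular":[0,0,0],"jaw":8},{"dp":[41,-3.5,0],"angular":[0,0,0],"jaw":8},{"dp":[41,-3.5,0],"angular":[0,0,0],"jaw":8},{"dp":[41,-3.5,0],"angular":[0,0,0],"jaw":8},{"dp":[41,-3.5,0],"angular":[0,0,0],"jaw":8},{"dp":[41,-3.5,0],"angular":[0,0,0],"jaw":8},{"dp":[41,-3.5,0],"angular":[0,0,0],"jaw":8},{"dp":[24,-1.6,0],"angular":[0,0,0],"jaw":8}]'
python3 -m jog '[{"dp":[0,0,0],"angular":[0,0,0],"jaw":8},{"dp":[0,0,0],"angular":[0,0,0],"jaw":8}]'
python3 - <<'E'
from h import *
go([.4595,.0865,.183],.12)
s=bot.read_state(); M=Rn.from_rotvec(s["eef_rot"]).as_matrix()
c=bot.capture("wrist"); t=s["tcp_pos"]
print("tip",proj(c,t+M[:,2]*.068,True),"hole fit",proj(c,[.4585,.0861,.06],True),"seen",proj(c,[.4614,.0871,.06],True))
save(c,"w3.png",(160,100,480,340),2.5)
import pickle; pickle.dump((s,c),open("w3.pkl","wb"))
E
```

```text
t: 5.75
tcp_pos: [0.455, 0.0902, 0.1796]
eef_rot: [-2.079, -2.351, 0.003]
force: [0.7, -0.1, -0.7]
grip_width: 0.163
finger_force: 39.2
t: 5.92
tcp_pos: [0.4566, 0.0881, 0.1799]
eef_rot: [-2.079, -2.353, 0.003]
force: [0.3, -0.5, -0.3]
grip_width: 0.164
finger_force: 39.2
t 5.92 tcp [0.4566 0.0881 0.1799] F [ 0.3 -0.5 -0.3] grip 0.164 39.2 j [ 0.03  0.24 -0.52  0.81 -0.    1.48]
dp [-1.9  2.7 -3.1] dist 0.005
tool y yaw 0.1231 z [-2.7e-03 -5.0e-04 -1.0e+00]
 turn [-0.0028  0.0001  0.0031]
 turn [-2.0000e-04 -4.3000e-03 -3.1385e+00]
tip [323.6875885  269.06354009] hole fit [326.79532061 246.1953021 ] seen [331.32265965 245.27550019]
```

View pics/w3.png

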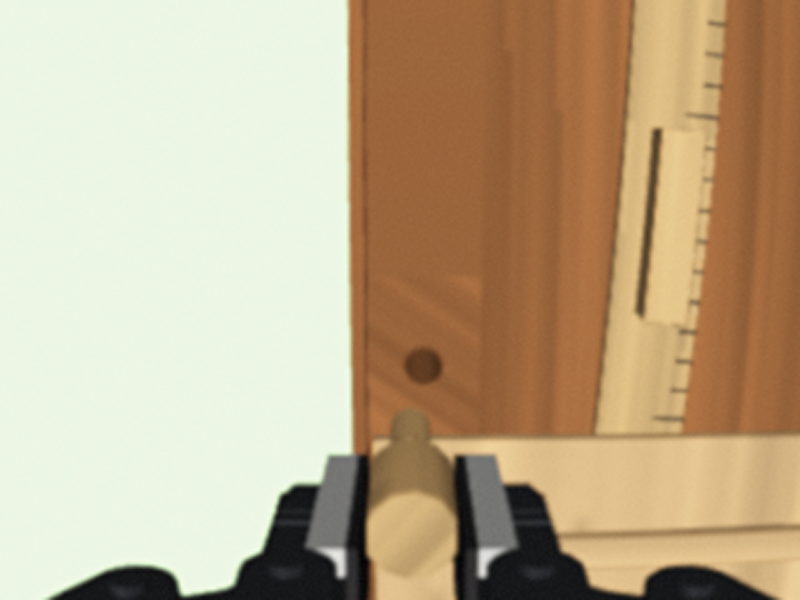

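The hole is at crop (424,366), which is pixel (329.3,246.1). The pin tip is as predicted, and the cover edge is just clear of the head.

Run:
```python
from h import *
import pickle
s,c=pickle.load(open("w3.pkl","rb")); h=atz(c,329.3,246.1,.06,True); print("hole",h)
g=lambda u,v,z:atz(c,160+(u+.5)/2.5-.5,100+(v+.5)/2.5-.5,z,True)
r=[g(*q,.025) for q in [(660,130),(703,130),(686,324),(642,315)]];print("rib",np.array(r).round(4),np.mean(r,0))
a,b=g(603,400,.011),g(689,400,.011);print("ruler w",a,b)
print(g(420,435,.066),"cover edge")
go([h[0],h[1],.100],.12)
```

```text
hole [0.46014084 0.08637057 0.06      ]
rib [[0.5223 0.1573 0.025 ]
 [0.5356 0.1596 0.025 ]
 [0.5407 0.0999 0.025 ]
 [0.526  0.1008 0.025 ]] [0.53115828 0.12939116 0.025     ]
ruler w [0.52222368 0.06832036 0.011     ] [0.55172449 0.07172452 0.011     ]
[0.46122217 0.0690861  0.066     ] cover edge
t 5.97 tcp [0.4572 0.0871 0.1801] F [ 0.3 -0.4 -1.4] grip 0.163 39.2 j [ 0.03  0.24 -0.52  0.81 -0.    1.48]
dp [-1.1  3.  80.1] dist 0.08
tool y yaw 0.1212 z [-2.e-03 -6.e-04 -1.e+00]
 turn [-0.0021  0.0004  0.0012]
 turn [-6.0000e-04 -3.2000e-03 -3.1404e+00]
```

```bash
python3 -m jog '[{"dp":[-1,3,10],"angular":[-0.002,0,0],"jaw":8},{"dp":[0,0,20],"angular":[0,0,0],"jaw":8},{"dp":[0,0,12],"angular":[0,0,0],"jaw":8},{"dp":[0,0,2],"angular":[0,0,0],"jaw":8},{"dp":[0,0,0],"angular":[0,0,0],"jaw":8},{"dp":[0,0,0],"angular":[0,0,0],"jaw":8}]'
python3 -c "
from h import *
go([.4601,.0864,.099],.12)"
```

```text
t: 6.47
tcp_pos: [0.4615, 0.0856, 0.1373]
eef_rot: [2.085, 2.348, 0.002]
force: [0.6, 0.3, 0.1]
grip_width: 0.161
finger_force: 39.2
t 6.47 tcp [0.4615 0.0856 0.1373] F [0.6 0.3 0.1] grip 0.161 39.2 j [ 0.03  0.3  -0.57  0.7   0.    1.48]
dp [ 1.  -1.3 38.3] dist 0.038
tool y yaw 0.1183 z [ 1.6e-03  1.0e-04 -1.0e+00]
 turn [ 0.0016  0.0001 -0.0017]
 turn [ 2.0000e-04 -2.6000e-03  3.1399e+00]
```

```bash
python3 -m jog '[{"dp":[0.7,-1,4],"angular":[0,0,0],"jaw":8},{"dp":[0,0,5],"angular":[0,0,0],"jaw":8},{"dp":[0,0,5],"angular":[0,0,0],"jaw":8},{"dp":[0,0,0],"angular":[0,0,0],"jaw":8}]'
python3 -c "
from h import *
go([.4601,.0864,.099],.12)"
```

```text
t: 6.8
tcp_pos: [0.4598, 0.0868, 0.1225]
eef_rot: [2.083, 2.35, 0.001]
force: [-0.0, -2.3, -1.2]
grip_width: 0.163
finger_force: 39.2
t 6.8 tcp [0.4598 0.0868 0.1225] F [-0.  -2.3 -1.2] grip 0.163 39.2 j [ 0.03  0.32 -0.59  0.66 -0.    1.48]
dp [-0.4  0.3 23.5] dist 0.023
tool y yaw 0.12 z [ 1.3e-03 -4.0e-04 -1.0e+00]
 turn [ 0.0012  0.0005 -0.    ]
 turn [ 8.0000e-04 -1.9000e-03  3.1416e+00]
```

Tip is about 6 mm into the hole with no vertical resistance. I'll carry on down.

```bash
python3 -m jog '[{"dp":[0,0,6],"angular":[0,0,0],"jaw":8},{"dp":[0,0,6],"angular":[0,0,0],"jaw":8},{"dp":[0,0,5],"angular":[0,0,0],"jaw":8},{"dp":[0,0,4],"angular":[0,0,0],"jaw":8},{"dp":[0,0,2],"angular":[0,0,0],"jaw":8},{"dp":[0,0,1.5],"angular":[0,0,0],"jaw":8},{"dp":[0,0,0],"angular":[0,0,0],"jaw":8}]'
python3 -c "
from h import *
go([.4601,.0864,.098],.12)"
```

```text
t: 7.38
tcp_pos: [0.4601, 0.0868, 0.0983]
eef_rot: [2.084, 2.349, 0.001]
force: [0.4, -2.9, -2.0]
grip_width: 0.165
finger_force: 39.2
t 7.38 tcp [0.4601 0.0868 0.0983] F [ 0.4 -2.9 -2. ] grip 0.165 39.2 j [ 0.03  0.36 -0.61  0.6  -0.    1.48]
dp [-0.4 -0.   0.3] dist 0.0
tool y yaw 0.1198 z [ 1.5e-03 -3.0e-04 -1.0e+00]
 turn [ 0.0015  0.0005 -0.0002]
 turn [ 8.0000e-04 -2.3000e-03  3.1414e+00]
```

```bash
python3 -m jog '[{"dp":[0,0,1],"angular":[0,0,0],"jaw":8},{"dp":[0,0,1],"angular":[0,0,0],"jaw":8},{"dp":[0,0,0],"angular":[0,0,0],"jaw":8}]'
```

```text
t: 7.63
tcp_pos: [0.4602, 0.0866, 0.0978]
eef_rot: [2.083, 2.349, 0.001]
force: [-3.4, -4.5, 12.8]
grip_width: 0.161
finger_force: 40.5
```

Seated: 12.8 N at z 0.0978, where I expected 0.098. Releasing and rising.

```bash
python3 -m jog '[{"dp":[0,0,-1],"angular":[0,0,0],"jaw":40},{"dp":[0,0,0],"angular":[0,0,0],"jaw":40},{"dp":[0,0,0],"angular":[0,0,0],"jaw":40},{"dp":[0,0,0],"angular":[0,0,0],"jaw":40},{"dp":[0,0,-10],"angular":[0,0,0],"jaw":40},{"dp":[0,0,-20],"angular":[0,0,0],"jaw":40},{"dp":[0,0,-30],"angular":[0,0,0],"jaw":40},{"dp":[0,0,-25],"angular":[0,0,0],"jaw":40},{"dp":[0,0,0],"angular":[0,0,0],"jaw":40},{"dp":[0,0,0],"angular":[0,0,0],"jaw":40}]'
python3 - <<'E'
from h import *
go([.531,.1285,.20],np.radians(4.8))
c=bot.capture("wrist")
print("head top if home",proj(c,[.4601,.0864,.086],True))
save(c,"w4.png",(160,60,560,360),2)
import pickle; pickle.dump(c,open("w4.pkl","wb"))
E
```

```text
t: 8.47
tcp_pos: [0.4612, 0.0873, 0.1838]
eef_rot: [2.082, 2.348, 0.006]
force: [-0.7, 0.1, 0.3]
grip_width: 0.47
finger_force: 0.0
t 8.47 tcp [0.4612 0.0873 0.1838] F [-0.7  0.1  0.3] grip 0.47 0.0 j [ 0.03  0.24 -0.51  0.81  0.    1.48]
dp [ 32.6  74.3 -15.7] dist 0.083
tool y yaw 0.1202 z [ 5.4e-03  8.0e-04 -1.0e+00]
 turn [ 0.0054 -0.0002  0.0364]
 turn [ 3.0000e-04  8.4000e-03 -3.1051e+00]
head top if home [320.96392175 253.87882079]
```

View pics/w4.png

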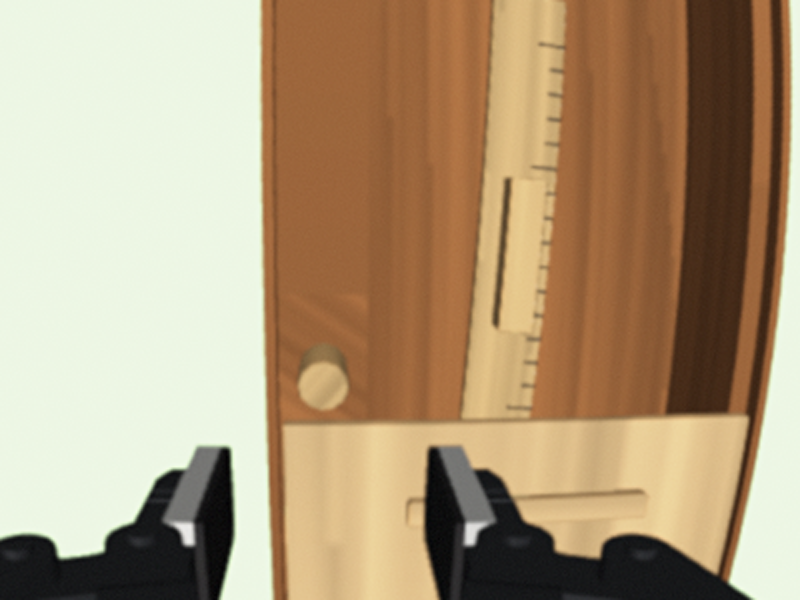

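The pin head's top is at crop (323,386), which is pixel (321.5,253); predicted for home was (321,254). So the pin is home and upright, and the cover is open. The rib's corners are about (512,178), (547,180), (531,332) and (498,328).

Run:
```python
from h import *
import pickle
c=pickle.load(open("w4.pkl","rb"))
g=lambda u,v,z:atz(c,160+(u+.5)/2-.5,60+(v+.5)/2-.5,z,True)
r=np.array([g(*q,.025) for q in [(512,178),(547,180),(531,332),(498,328)]]);print(r.round(4),r.mean(0))
a,b=(r[0]+r[1])/2,(r[2]+r[3])/2; d=a-b; print("len",np.linalg.norm(d),"yaw",np.arctan2(-d[0],d[1]))
for q in [(490,120),(465,410)]: print("L",g(*q,.011))
for q in [(563,60),(528,410)]: print("R",g(*q,.011))
```

```text
[[0.523  0.1578 0.025 ]
 [0.5368 0.1593 0.025 ]
 [0.5403 0.1    0.025 ]
 [0.5267 0.0999 0.025 ]] [0.53173124 0.12923811 0.025     ]
len 0.05868893445089517 yaw 0.06099117549674961
L [0.51460325 0.17949231 0.011     ]
L [0.522688   0.06102769 0.011     ]
R [0.54129189 0.20916634 0.011     ]
R [0.54995525 0.06398696 0.011     ]
```

```bash
python3 -m jog '[{"dp":[10,24,0],"angular":[0,0,0],"jaw":55},{"dp":[12,26,0],"angular":[0,0,0],"jaw":55},{"dp":[11,25,0],"angular":[0,0,0],"jaw":55},{"dp":[0,0,20],"angular":[0,0,0.057],"jaw":55},{"dp":[0,0,35],"angular":[0,0,0],"jaw":50},{"dp":[0,0,15],"angular":[0,0,0],"jaw":50},{"dp":[0,0,0],"angular":[0,0,0],"jaw":50},{"dp":[0,0,0],"angular":[0,0,0],"jaw":50}]' 60
python3 -c "
from h import *
go([.5315,.129,.038],.063)"
```

```text
t: 9.18
tcp_pos: [0.5289, 0.1286, 0.1109]
eef_rot: [-2.149, -2.289, 0.003]
force: [1.2, -0.0, 0.6]
grip_width: 0.582
finger_force: 0.0
t 9.18 tcp [0.5289 0.1286 0.1109] F [ 1.2 -0.   0.6] grip 0.582 0.0 j [ 0.1   0.46 -0.4   0.71  0.    1.61]
dp [ 0.2  2.8 72.9] dist 0.073
tool y yaw 0.063 z [-2.7e-03 -1.0e-04 -1.0e+00]
 turn [-0.0027 -0.0001  0.    ]
 turn [ 1.0000e-04 -4.3000e-03 -3.1416e+00]
```

```bash
python3 -m jog '[{"dp":[0,2.5,20],"angular":[-0.002,0,0],"jaw":45},{"dp":[0,0,25],"angular":[0,0,0],"jaw":45},{"dp":[0,0,18],"angular":[0,0,0],"jaw":45},{"dp":[0,0,7],"angular":[0,0,0],"jaw":45},{"dp":[0,0,2],"angular":[0,0,0],"jaw":45},{"dp":[0,0,0],"angular":[0,0,0],"jaw":45},{"dp":[0,0,0],"angular":[0,0,0],"jaw":45}]'
python3 -c "
from h import *
go([.5315,.129,.038],.063)"
```

```text
t: 9.77
tcp_pos: [0.5345, 0.1291, 0.0422]
eef_rot: [2.148, 2.287, 0.007]
force: [-0.6, -0.1, 0.4]
grip_width: 0.528
finger_force: 0.0
t 9.77 tcp [0.5345 0.1291 0.0422] F [-0.6 -0.1  0.4] grip 0.528 0.0 j [ 0.1   0.56 -0.45  0.55 -0.    1.61]
dp [ 0.1 -3.1  4.1] dist 0.005
tool y yaw 0.063 z [ 6.1e-03  6.0e-04 -1.0e+00]
 turn [ 0.0061 -0.0002  0.    ]
 turn [ 4.0000e-04  9.6000e-03 -3.1416e+00]
```

```bash
python3 -m jog '[{"dp":[0,-2,3],"angular":[0.003,0,0],"jaw":45},{"dp":[0,0,0],"angular":[0,0,0],"jaw":6},{"dp":[0,0,0],"angular":[0,0,0],"jaw":6},{"dp":[0,0,0],"angular":[0,0,0],"jaw":6},{"dp":[0,0,0],"angular":[0,0,0],"jaw":6},{"dp":[0,0,0],"angular":[0,0,0],"jaw":6},{"dp":[0,0,0],"angular":[0,0,0],"jaw":6},{"dp":[0,0,0],"angular":[0,0,0],"jaw":6},{"dp":[0,0,0],"angular":[0,0,0],"jaw":6}]' 70
python3 - <<'E'
from h import *
go([.5315,.129,.038],.063)
c=bot.capture("scene"); save(c,"s2.png",(240,160,440,310),4)
# tilt plan in ruler y-z plane: TCP at ruler (15, zt), low end bottom at (-120+s, z)
s=bot.read_state(); z0=s["tcp_pos"][2]; zt=z0*1e3-5
def tcp(th,s_,zl):  # low end bottom pos (-120+s_, 5+zl)
    return np.array([-120+s_+135*np.cos(th)-zt*np.sin(th), 5+zl+135*np.sin(th)+zt*np.cos(th)])
P=tcp(0,0,0); th=0
for k in range(1,7):
    t=np.radians(22)*k/6; Q=tcp(t,15*k/6,4*min(1,k/2)); d=Q-P
    print("row dp x,z", (d[0]*np.cos(th)+d[1]*np.sin(th)).round(1), (-(-d[0]*np.sin(th)+d[1]*np.cos(th))).round(1),"ang",(t-th).round(4)); P,th=Q,t
E
```

```text
t: 10.52
tcp_pos: [0.5318, 0.1289, 0.0385]
eef_rot: [2.149, 2.29, 0.002]
force: [-1.8, -0.1, 5.5]
grip_width: 0.136
finger_force: 70.8
t 10.52 tcp [0.5318 0.1289 0.0385] F [-1.8 -0.1  5.5] grip 0.136 70.8 j [ 0.1   0.56 -0.46  0.55  0.    1.61]
dp [ 0.1 -0.3  0.5] dist 0.001
tool y yaw 0.0631 z [ 1.8e-03  3.0e-04 -1.0e+00]
 turn [ 0.0018 -0.0002  0.0001]
 turn [ 2.0000e-04  2.9000e-03 -3.1415e+00]
row dp x,z 0.1 -10.6 ang 0.064
row dp x,z 0.2 -10.4 ang 0.064
row dp x,z 0.1 -8.2 ang 0.064
row dp x,z 0.0 -8.1 ang 0.064
row dp x,z -0.0 -7.9 ang 0.064
row dp x,z -0.0 -7.8 ang 0.064
```

View pics/s2.png

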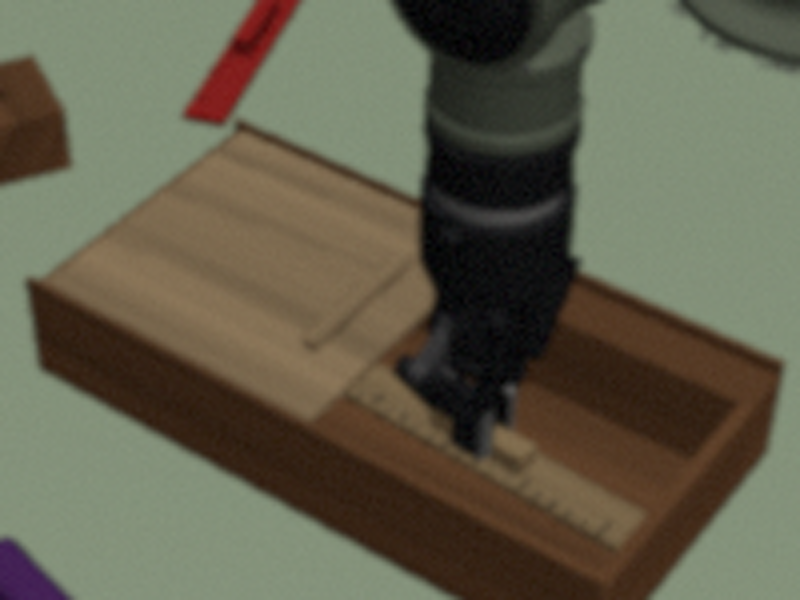

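The scene crop shows the fingers on the rib at (480,440), with the ruler flat and nothing else touched. Starting the tilted lift.

```bash
python3 -m jog '[{"dp":[0,0,-5.3],"angular":[0,0.032,0],"jaw":6},{"dp":[0,0,-5.3],"angular":[0,0.032,0],"jaw":6},{"dp":[0,0,-5.2],"angular":[0,0.032,0],"jaw":6},{"dp":[0,0,-5.2],"angular":[0,0.032,0],"jaw":6},{"dp":[0,0,-4.1],"angular":[0,0.032,0],"jaw":6},{"dp":[0,0,-4.1],"angular":[0,0.032,0],"jaw":6},{"dp":[0,0,-4.1],"angular":[0,0.032,0],"jaw":6},{"dp":[0,0,-4.1],"angular":[0,0.032,0],"jaw":6},{"dp":[0,0,-4],"angular":[0,0.032,0],"jaw":6},{"dp":[0,0,-4],"angular":[0,0.032,0],"jaw":6}]'
python3 -m jog '[{"dp":[0,0,-4],"angular":[0,0.032,0],"jaw":6},{"dp":[0,0,-4],"angular":[0,0.032,0],"jaw":6},{"dp":[0,0,0],"angular":[0,0,0],"jaw":6},{"dp":[0,0,0],"angular":[0,0,0],"jaw":6},{"dp":[0,0,0],"angular":[0,0,0],"jaw":6}]'
cat >> h.py <<'E'
def ends(zt=33.5):
    s=bot.read_state(); M=Rn.from_rotvec(s["eef_rot"]).as_matrix(); C,S=np.cos(.12),np.sin(.12)
    for n,y in (("high",120),("mid",0),("low",-120)):
        # tool x = ruler y, tool y = ruler x, tool z = -ruler z
        p=s["tcp_pos"]+M@np.array([y-15,0,zt-3])/1e3; d=p-[.546,.0705,0]
        print(n,"world",p.round(3),"box mm",(np.array([C*d[0]+S*d[1],-S*d[0]+C*d[1],d[2]])*1e3).round(0))
E
python3 -c "
from h import *
go(None); ends()"
```

```text
t: 11.4
tcp_pos: [0.5318, 0.1227, 0.0828]
eef_rot: [-1.978, -2.108, -0.322]
force: [-0.3, 0.5, -1.0]
grip_width: 0.139
finger_force: 70.1
t: 11.82
tcp_pos: [0.5318, 0.1203, 0.09]
eef_rot: [-1.943, -2.069, -0.378]
force: [0.2, -0.6, -0.1]
grip_width: 0.139
finger_force: 70.1
t 11.82 tcp [0.5318 0.1203 0.09  ] F [ 0.2 -0.6 -0.1] grip 0.139 70.1 j [-0.11  0.52 -0.44  0.69  0.38  1.39]
tool y yaw 0.0631 z [-0.0228  0.3734 -0.9274]
high world [0.525 0.229 0.101] box mm [ -2. 160. 101.]
mid world [0.532 0.118 0.056] box mm [-8. 49. 56.]
low world [0.539 0.007 0.011] box mm [-15. -62.  11.]
```

```bash
python3 -m jog '[{"dp":[5,0,0],"angular":[0,0,0],"jaw":6},{"dp":[10,0,0],"angular":[0,0,0],"jaw":6},{"dp":[12,0,0],"angular":[0,0,0],"jaw":6},{"dp":[12,0,0],"angular":[0,0,0],"jaw":6},{"dp":[12,0,0],"angular":[0,0,0],"jaw":6},{"dp":[12,0,0],"angular":[0,0,0],"jaw":6},{"dp":[12,0,0],"angular":[0,0,0],"jaw":6},{"dp":[12,0,0],"angular":[0,0,0],"jaw":6},{"dp":[10,0,0],"angular":[0,0,0],"jaw":6},{"dp":[5,0,0],"angular":[0,0,0],"jaw":6}]'
python3 -c "
from h import *
go(None); ends()"
```

```text
t: 12.65
tcp_pos: [0.5259, 0.2161, 0.1292]
eef_rot: [-1.941, -2.071, -0.38]
force: [-0.1, 0.8, -0.5]
grip_width: 0.136
finger_force: 70.1
t 12.65 tcp [0.5259 0.2161 0.1292] F [-0.1  0.8 -0.5] grip 0.136 70.1 j [ 0.07  0.46 -0.41  0.7   0.38  1.58]
tool y yaw 0.0644 z [-0.0223  0.3743 -0.927 ]
high world [0.519 0.325 0.14 ] box mm [  4. 256. 140.]
mid world [0.526 0.214 0.095] box mm [ -3. 145.  95.]
low world [0.533 0.103 0.05 ] box mm [-9. 33. 50.]
```

```bash
python3 -m jog '[{"dp":[4,0,-10],"angular":[0,0,0],"jaw":6},{"dp":[5,0,-12.5],"angular":[0,0,0],"jaw":6},{"dp":[6,0,-15],"angular":[0,0,0],"jaw":6},{"dp":[6,0,-15],"angular":[0,0,0],"jaw":6},{"dp":[6,0,-15],"angular":[0,0,0],"jaw":6},{"dp":[6,0,-15],"angular":[0,0,0],"jaw":6},{"dp":[4,0,-10],"angular":[0,0,0],"jaw":6},{"dp":[2,0,-5],"angular":[0,0,0],"jaw":6},{"dp":[0,0,0],"angular":[0,0,0],"jaw":6},{"dp":[0,0,0],"angular":[0,0,0],"jaw":6}]'
python3 -m jog '[{"dp":[0,0,0],"angular":[0,0,0],"jaw":6},{"dp":[0,0,0],"angular":[0,0,0],"jaw":6},{"dp":[0,0,0],"angular":[0,0,0],"jaw":6},{"dp":[0,0,0],"angular":[0,0,0],"jaw":6}]'
python3 -c "
from h import *
go(None); ends()
c=bot.capture('scene'); save(c,'end.png')"
```

```text
t: 13.48
tcp_pos: [0.5259, 0.2138, 0.2334]
eef_rot: [-1.943, -2.069, -0.379]
force: [-0.6, 0.3, -0.0]
grip_width: 0.139
finger_force: 70.1
t: 13.82
tcp_pos: [0.5256, 0.2141, 0.2328]
eef_rot: [-1.942, -2.068, -0.377]
force: [0.3, 0.9, -0.9]
grip_width: 0.14
finger_force: 70.1
t 13.82 tcp [0.5256 0.2141 0.2328] F [ 0.3  0.9 -0.9] grip 0.14 70.1 j [ 0.07  0.35 -0.28  0.94  0.38  1.58]
tool y yaw 0.063 z [-0.0237  0.3739 -0.9272]
high world [0.519 0.323 0.244] box mm [  3. 254. 244.]
mid world [0.526 0.212 0.199] box mm [ -3. 143. 199.]
low world [0.533 0.101 0.154] box mm [-10.  31. 154.]
```

View pics/end.png

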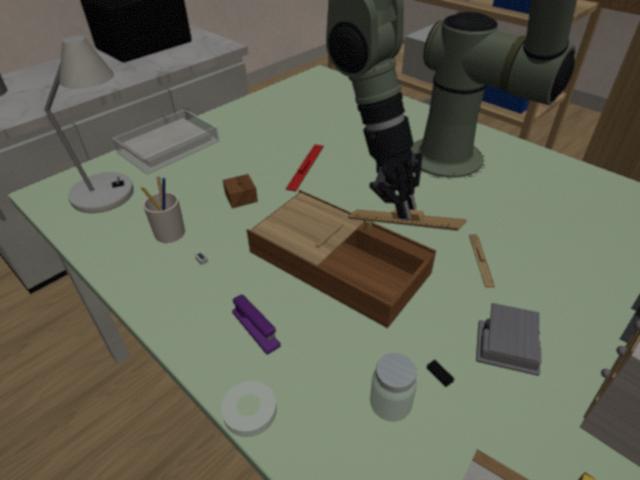

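The ruler is held tilted in the air from (350,213) to (465,225), clear of the box. The pin head shows at about (368,222), the cover is open, and nothing else has moved. Handing in.

```bash
python3 -c "
from workcell import bot
print(bot.finish_job())"
```

```text
the job is handed in; nothing more can be done
None
```

I handed the job in at about 14 s with the stop pin home in its hole, the cover open and the ruler held still about 8 cm or more above the box; no verdict came back.

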